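Rock the slope gauge on the crowned rail to its red tab and hold it

ROBOT

A 6-joint arm with a two-finger parallel gripper is mounted at the origin on the work surface; the furniture and walls round the work are solid. World frame = base frame: x ahead of the robot, y to its left, z up, the work surface at z = 0. Lengths are in m, angles in rad, forces in N, time in s.
With the tool pointing down it reaches from about 0.35 to 0.875 m from the base axis. Payload 15.5 kg.
Tool frame: the origin (TCP) lies midway between the tips of the shut fingers; the grasp point (between the pads) lies 19 mm behind it; z points along the fingers, y is the line along which they close (so a half turn about z gives the same grasp; the last joint's range is limited). The gripper opens to 85 mm and grips with 20 to 120 N. Pads are 22 mm wide; open, the fingers measure 114 mm over their backs; the gripper's body (76 mm by 85 mm) begins 54 mm behind the grasp point. The pads swing forward as they close: fully open they stand 13 mm farther back than shut.
Start: joints at [-1.198, 0.494, 1.345, -0, 1.302, -0.096], TCP at [0.282, -0.558, 0.196] pointing down, gripper open.
Joint ranges: [-2.91, 2.91], [-0.82, 2.16], [0.22, 2.67], [-1.22, 4.37], [0.12, 2.79], [-3.08, 3.08]. Speed limits (rad/s): [1.89, 1.89, 2.57, 3.01, 3.01, 3.01].

INTERFACE

Orientations are given as a unit quaternion [x, y, z, w].
In Python, from bench import state, viewer, order gives the robot as it stands.
- The arm moves only by the shell command python3 -m jog 'ROWS' [OPENING] [FORCE]. ROWS is JSON, a list of rows, each an object with "translation": the shift along the tool's x, y, z in mm, a list of three; "delta_rot": the turn, a rotation vector about the tool's x, y, z in rad, a list of three. A call has 1 to 10 rows; each row shifts and turns the commanded pose from where the row before left it, along the tool's axes as they then stand; what a row does not reach is not made up. A row lasts 1/12 s, in which the tool goes at most 41.7 mm and 7.16 degrees, less where a joint would pass 70% of its speed; a pose out of reach is approached as far as the arm can. A call with a gripper value outside its range is refused whole. OPENING is the closure, from 0 (fully open) to 1 (shut), set as the call begins (- or left out, the last holds). The fingers move at their own pace and stop on an object; FORCE is the grip in N (left out, the last holds). Time passes only in rows, so rows that do not move let the fingers close. It gives the time, the measured TCP pose, the force, the opening and the grip force at its end, in the units of the state.
- state(): the state, without advancing time (a new reading comes with each control period).
- viewer.capture(name): name is "side" or "top" or "wrist"; returns the picture (420x560x3 uint8, red, green, blue); there is no depth.
- viewer.camera_params(name): a dict with "fx", "fy", "cx", "cy" (pixels), "eye" and "rotation" of the camera in the world; the wrist camera has in their place "T_tool_cam" (4x4, takes a point from camera to tool coordinates, whose origin is the TCP and whose axes are the flange's). Camera axes: x right, y up, looking along -z (the intrinsics and any distortion apply to the point x, -y, -z); pixel columns grow to the right and rows downward; lengths in m; the calibration is good to about 2 mm. A picture is of the moment at which its call begins: read the wrist's pose just before it. camera_params takes no time and is no camera call.
- order.job_done(): hands the job in; it is judged then, once.
The state is a dict: "time": time; "joint_pos": joint angles; "qd": joint speeds; "joint_torque": joint torques, N m; "tcp_pos": TCP position; "ee_rot": TCP orientation; "ft_force": force on the tool from outside, world axes, zero at the start; "moment": the same for the moment, N m; "grip_width": finger opening in m; "finger_force": force on a finger pad.
Only numpy, scipy, OpenCV 4.12 (cv2) and the standard library are available. Lean on these libraries where they do the work, as an engineer would, in place of code of your own. Each camera call takes 0.05 s, during which the arm holds its last target. There are 200 camera calls.

TASK

Take the slope gauge by its black handle and set its foot upright on the middle of the rounded steel rail, dial square across the rail, so that it just rests there. Then, keeping hold of it, gently rock it sideways on the rail until its swinging pointer settles on the red tab, and finish while holding it there, foot still resting on the rail, so that the cheesemaker can shim the draining board to it. Leave the things standing round about alone.

Things in the scene. Friction and masses are not known exactly. Their poses are not given: they have to be found in the camera images.
- gauge: Loose pendulum slope gauge, about 0.5 kg, 218 mm high, standing on the bench. Origin: centre of the flat underside of its foot. z up through the handle; y sideways in the dial's plane; x the dial's axis, white face to -x. Dark foot 50 (x) x 90 (y) x 12 mm; blue-rimmed dial 152 mm across, 8 mm thick, its centre 98 mm above the origin.
- gauge_handle (a point): Middle of the gauge's black handle block, 195 mm above the foot's underside and 2 mm to +x; the block is 26 (x) x 34 (y) x 46 mm (z); grip it from above, best across the 34 mm. Axes as the gauge's.
- pointer (a joint): Black pointer with orange bob, hanging from the dial's centre. Angle (rad) about the gauge's +x; 0 = towards the foot, positive = tip towards the gauge's +y. It hangs plumb at rest: rolling the gauge by r about its own x makes it read -r. Settles in about 1 s.
- tab (a joint): Red tab, 10 mm wide, 18 mm long, at the dial's rim; axis, zero and sign as the pointer's; pointer value = tab value: pointer on the tab's middle. Differs from start to start (0.22 to 0.45 rad, so the gauge must end leaning with its handle towards its own +y) and stays put on the dial.
- pointer_tip (a point): Tip of the pointer, 60 mm from the pivot.
- tab_tip (a point): Middle of the inner end of the red tab, 60 mm from the pivot; the pointer tip lies here when the reading is exact.
- rail: Short steel rail offcut with a half-round crown, fixed on a white base plate 120 x 70 x 10 mm on the bench; yaw varies. Origin: centre of the plate's underside. Its length (110 mm) is along x; 30 mm wide in y; the crown is a half cylinder of radius 15 mm along x, its axis 60 mm and its top 75 mm above the bench. It is rigid.
- rail_crown (a point): Middle of the top line of the rail's crown, 75 mm above the bench; axes as the rail's.
- ochre_cheese: Bystander: round ochre cheese, 101 mm across, 36 mm high; origin at its underside.
- timer: Bystander: red and white kitchen timer, 62 mm across, 40 mm high; origin at its underside.
- bottle: Bystander: brown bottle with red cap, 48 mm across, 107 mm high; origin at its underside.
- label_roll: Bystander: white roll of labels, 110 x 95 x 35 mm, lying flat; origin at its underside.
Not all that is in view belongs to the job. Leave any green look-alike of the gauge alone.

How it is judged:
On the way:
1. the held gauge rests upright (within 0.12 rad) with its foot on the middle of the rail's crown, dial square across the rail (x of gauge in the frame of rail_crown between -0.045 and 0.045 m and y of gauge in the frame of rail_crown between -0.025 and 0.025 m and angle between the x axis of gauge and the x axis of rail, either way round below 0.2 rad and height (world z) of gauge above 0.06 m and contact force between gauge and rail above 0.3 N and contact force between the fingers and gauge above 2 N and angle between gauge's own z axis and vertical below 0.12 rad), for 0.2 s.
At the end, for the whole second after the job is handed in: Gauge held (over 2 N), foot resting on the rail (over 0.3 N), its middle within 25 mm of the crown line and 45 mm of the rail's middle, gauge x within 0.2 rad of rail x, pointer still (under 0.15 rad/s), its tip within 5 mm of the red tab's middle (x of gauge in the frame of rail_crown between -0.045 and 0.045 m and y of gauge in the frame of rail_crown between -0.025 and 0.025 m and angle between the x axis of gauge and the x axis of rail, either way round below 0.2 rad and height (world z) of gauge above 0.06 m and contact force between gauge and rail above 0.3 N and contact force between the fingers and gauge above 2 N and distance between pointer_tip and tab_tip below 0.005 m and velocity of joint pointer between -0.15 and 0.15 rad/s); the arm keeps its last pose, push and grip.
It fails at once if the gauge is pressed hard on the rail (over 80 N, brief knocks included) (contact force between gauge and rail above 80 N).
It fails at once if the gauge is toppled (tilt over 0.9 rad) (angle between gauge's own z axis and vertical above 0.9 rad).
It fails at once if a bystander is moved by more than 30 mm (distance of any of ochre_cheese, timer, bottle, label_roll from where it was at the start of the episode above 0.03 m).
It also fails if it takes over 51 s, if anything falls off the work surface, if the arm or the gripper's body presses on something with over 40 N, if the wrist force passes 120 N, or if a joint passes its speed limit or range.

## Working session

There is one attempt and no reset: what is moved stays moved. The work goes in short steps, Python scripts to look and compute and a shell command to move; the robot and the scene stay as the last step left them, time stands still between calls to the robot, and variables do not carry over. Pictures are saved under pics/ and viewed, at most 10 in all, crops included, and the job is handed in when it is done.

```bash
mkdir -p pics; python3 - <<'E'
from bench import state,viewer,order
import cv2,json,numpy as np
s=state();print({k:np.round(v,3).tolist() for k,v in s.items()})
ims=[]
for n in["side","top"]:
    p=viewer.camera_params(n);print(n,{k:np.round(v,4).tolist() for k,v in p.items()})
    im=viewer.capture(n)[:,:,::-1];cv2.imwrite(f"pics/{n}0.png",im)
p=viewer.camera_params("wrist");print({k:np.round(v,4).tolist() for k,v in p.items()})
E
```

```text
{'time': 0.0, 'joint_pos': [-1.199, 0.494, 1.346, -0.0, 1.302, -0.095], 'qd': [0.001, -0.0, 0.001, -0.001, -0.001, -0.001], 'joint_torque': [-0.001, -88.215, -38.388, -0.0, 0.01, 0.0], 'tcp_pos': [0.282, -0.557, 0.195], 'ee_rot': [0.973, 0.232, -0.0, -0.001], 'ft_force': [-0.583, -1.056, 0.07], 'moment': [-0.077, 0.01, -0.002], 'finger_force': 0.0, 'grip_width': 0.085}
side {'fx': 430.6232, 'fy': 430.6232, 'cx': 280.5235, 'cy': 207.4036, 'eye': [0.3991, 1.0208, 0.5395], 'rotation': [-0.0223, 0.5696, 0.8205, -0.0436]}
top {'fx': 544.3127, 'fy': 544.3127, 'cx': 277.8392, 'cy': 208.2009, 'eye': [0.2407, -0.0028, 1.5578], 'rotation': [-0.0691, 0.0748, 0.7077, -0.6991]}
{'fx': 337.3928, 'fy': 337.3928, 'cx': 284.7664, 'cy': 213.4703, 'T_tool_cam': [[-0.0003, 0.9534, 0.3016, 0.0772], [1.0, 0.0004, -0.0002, 0.0003], [-0.0003, 0.3016, -0.9534, -0.1791], [0.0, 0.0, 0.0, 1.0]]}
```

View pics/side0.png

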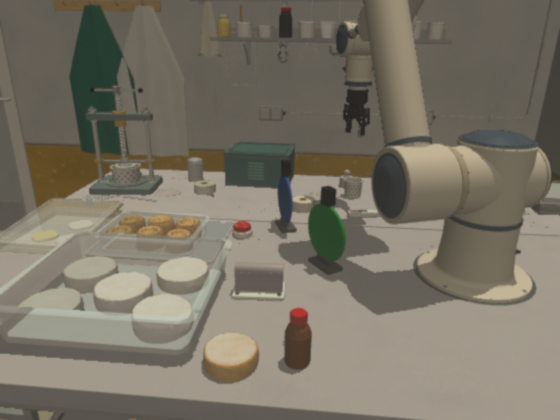

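View pics/top0.png

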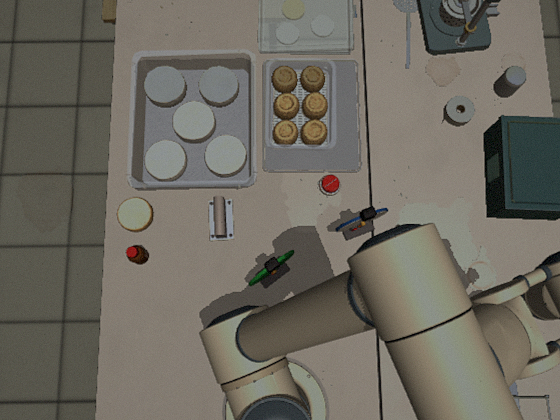

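Side: the blue gauge has its handle at about (287,168) and the rail is at (260,280). Top: blue gauge handle at about (370,211), rail at about (221,218) with its length along image vertical, and the green decoy at (272,267).

```bash
cat > h.py <<'E'
import numpy as np,cv2
from bench import state,viewer,order
from scipy.spatial.transform import Rotation as R
def cam(n,s=None):
    p=viewer.camera_params(n)
    if n!="wrist": return p,R.from_quat(p["rotation"]).as_matrix() if np.size(p["rotation"])==4 else np.array(p["rotation"]),np.array(p["eye"])
    T=np.array(p["T_tool_cam"]);Q=R.from_quat(s["ee_rot"]).as_matrix()
    return p,Q@T[:3,:3],Q@T[:3,3]+s["tcp_pos"]
def ray(c,uv):
    p,M,e=c
    d=M@np.array([(uv[0]-p["cx"])/p["fx"],-(uv[1]-p["cy"])/p["fy"],-1]);return e,d/np.linalg.norm(d)
def onz(c,uv,z):
    e,d=ray(c,uv);return e+d*(z-e[2])/d[2]
def onplane(c,uv,p0,n):
    e,d=ray(c,uv);return e+d*((np.asarray(p0)-e)@n)/(d@n)
def tri(c1,u1,c2,u2):
    A=[];b=[]
    for c,u in((c1,u1),(c2,u2)):
        e,d=ray(c,u);P=np.eye(3)-np.outer(d,d);A.append(P);b.append(P@e)
    x=np.linalg.lstsq(np.vstack(A),np.hstack(b),rcond=None)[0]
    return x
def proj(c,X):
    p,M,e=c;v=M.T@(np.asarray(X)-e);return np.array([p["cx"]+p["fx"]*v[0]/-v[2],p["cy"]-p["fy"]*v[1]/-v[2]])
E
python3 - <<'E'
from h import *
t=cam("top");s=cam("side")
I=cv2.imread("pics/top0.png");J=cv2.imread("pics/side0.png")
print("handle tri",tri(t,(370,211),s,(287,168)).round(3), "top z.218",onz(t,(370,211),.218).round(3))
H=cv2.cvtColor(I,cv2.COLOR_BGR2HSV)
m=cv2.inRange(H,(100,110,50),(125,255,255));m[:190]=0;m[250:]=0;m[:,:325]=0;m[:,395:]=0
y,x=np.nonzero(m);P=np.array([onz(t,q,.12)[:2] for q in zip(x,y)]);w,v=np.linalg.eigh(np.cov(P.T));print("blue",len(x),P.mean(0),v[:,1],np.degrees(np.arctan2(v[1,1],v[0,1])))
# rail plate
print("plate corners",[onz(t,q,.01).round(3).tolist() for q in((209,200),(231,198),(233,239),(210,241))])
for q in((221,194),(221,238)):print(onz(t,q,.075).round(3))
a=cv2.resize(I[180:260,180:400],None,fx=3.6,fy=3.6,interpolation=cv2.INTER_CUBIC)
b=cv2.resize(J[150:310,220:350],None,fx=3,fy=3,interpolation=cv2.INTER_CUBIC)
o=np.zeros((600,800,3),np.uint8);o[:288,:792]=a;b=cv2.resize(b,(250,308));o[290:598,:250]=b
cv2.imwrite("pics/c1.png",o)
E
```

```text
handle tri [ 0.506 -0.252  0.193] top z.218 [ 0.508 -0.247  0.218]
blue 77 [ 0.50892939 -0.23444542] [-0.35231217  0.93588254] 110.62880333226204
plate corners [[0.587, 0.183, 0.01], [0.593, 0.119, 0.01], [0.472, 0.112, 0.01], [0.467, 0.178, 0.01]]
[0.59  0.142 0.075]
[0.465 0.141 0.075]
```

View pics/c1.png

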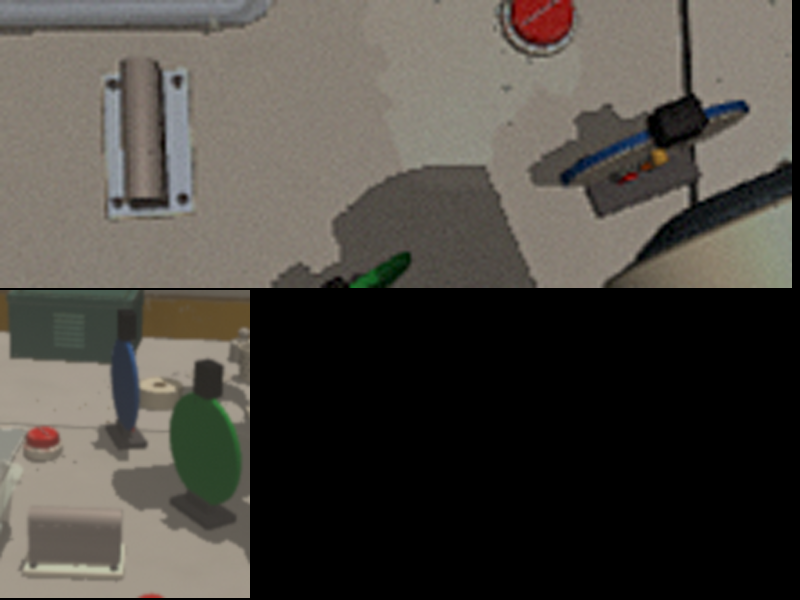

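The side and top views agree. The gauge handle is near (0.508,-0.247) with gauge x at about +20.6° and its white face towards the robot. The rail centre is near (0.530,0.147) with yaw about 3°. I'll approach with the wrist camera on the white-face side.

```bash
python3 -m jog '[{"translation":[0,0,-35],"delta_rot":[0,0,0]},{"translation":[0,0,-35],"delta_rot":[0,0,0]},{"translation":[0,0,-35],"delta_rot":[0,0,0]},{"translation":[0,0,-35],"delta_rot":[0,0,0]},{"translation":[34,-17.5,0],"delta_rot":[0,0,0]},{"translation":[34,-17.5,0],"delta_rot":[0,0,0]},{"translation":[34,-17.5,0],"delta_rot":[0,0,0]},{"translation":[34,-17.5,0],"delta_rot":[0,0,0]},{"translation":[34,-17.5,0],"delta_rot":[0,0,0]},{"translation":[34,-17.5,0],"delta_rot":[0,0,0]}]' 0 40
python3 -m jog '[{"translation":[34,-17.5,0],"delta_rot":[0,0,0]},{"translation":[34,-17.5,0],"delta_rot":[0,0,0]},{"translation":[34,-17.5,0],"delta_rot":[0,0,0]},{"translation":[34,-17.5,0],"delta_rot":[0,0,0]},{"translation":[0,0,0],"delta_rot":[0,0,-0.12]},{"translation":[0,0,0],"delta_rot":[0,0,-0.12]},{"translation":[0,0,0],"delta_rot":[0,0,-0.12]},{"translation":[0,0,0],"delta_rot":[0,0,-0.12]},{"translation":[0,0,0],"delta_rot":[0,0,-0.12]},{"translation":[0,0,0],"delta_rot":[0,0,-0.12]}]'
python3 -m jog '[{"translation":[0,0,0],"delta_rot":[0,0,-0.12]},{"translation":[0,0,0],"delta_rot":[0,0,-0.12]},{"translation":[0,0,0],"delta_rot":[0,0,-0.12]},{"translation":[0,0,0],"delta_rot":[0,0,-0.12]},{"translation":[0,0,0],"delta_rot":[0,0,-0.12]},{"translation":[0,0,0],"delta_rot":[0,0,-0.12]},{"translation":[0,0,0],"delta_rot":[0,0,-0.12]},{"translation":[0,0,0],"delta_rot":[0,0,-0.12]},{"translation":[0,0,0],"delta_rot":[0,0,-0.12]},{"translation":[0,0,0],"delta_rot":[0,0,-0.12]}]'
python3 -m jog '[{"translation":[0,0,0],"delta_rot":[0,0,-0.12]},{"translation":[0,0,0],"delta_rot":[0,0,-0.12]},{"translation":[0,0,0],"delta_rot":[0,0,-0.12]},{"translation":[0,0,0],"delta_rot":[0,0,-0.12]},{"translation":[0,0,0],"delta_rot":[0,0,-0.12]},{"translation":[0,0,0],"delta_rot":[0,0,-0.12]},{"translation":[0,0,0],"delta_rot":[0,0,-0.12]},{"translation":[0,0,0],"delta_rot":[0,0,-0.12]},{"translation":[0,0,0],"delta_rot":[0,0,-0.12]},{"translation":[0,0,0],"delta_rot":[0,0,0]}]'
python3 - <<'E'
from h import *
s=state();c=cam("wrist",s);im=viewer.capture("wrist")[:,:,::-1].copy();cv2.imwrite("pics/w1.png",im)
print(s["tcp_pos"],s["ee_rot"],s["joint_pos"])
im=viewer.capture("top")[:,:,::-1];cv2.imwrite("pics/t1.png",im)
E
```

```text
time: 0.93
tcp_pos: [0.4172, -0.3704, 0.3357]
ee_rot: [0.973, 0.232, -0.0, -0.0]
ft_force: [1.0, -0.6, -1.3]
grip_width: 0.0854
finger_force: 0.0
time: 1.77
tcp_pos: [0.5063, -0.2482, 0.3356]
ee_rot: [0.827, 0.562, -0.0, -0.0]
ft_force: [0.0, -1.0, -0.7]
grip_width: 0.0854
finger_force: 0.0
time: 2.6
tcp_pos: [0.5062, -0.2482, 0.3355]
ee_rot: [0.365, 0.931, 0.0, -0.0]
ft_force: [0.0, -0.2, -0.4]
grip_width: 0.0853
finger_force: 0.0
time: 3.43
tcp_pos: [0.5062, -0.2482, 0.3356]
ee_rot: [-0.166, 0.986, 0.0, -0.0]
ft_force: [0.7, 0.2, -0.1]
grip_width: 0.0854
finger_force: 0.0
[ 0.50623913 -0.24824633  0.33557985] [-1.65599670e-01  9.86193002e-01  2.18589485e-04 -2.51808435e-04] [-5.61814520e-01  3.01516227e-01  1.27526112e+00 -8.85909316e-06
  1.56548215e+00 -2.46534291e+00]
```

View pics/w1.png

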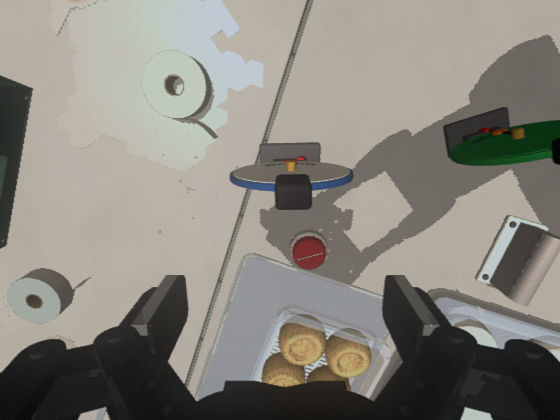

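The wrist view shows the handle at (275..312, 175..209), rim ends at about (231,177) and (353,176), and the pointer and tab on the white face (orange at (291,166), red at about (300,158)). The rail is at about (520,260).

```bash
python3 - <<'E'
from h import *
s=state();c=cam("wrist",s);I=cv2.imread("pics/w1.png");H=cv2.cvtColor(I,cv2.COLOR_BGR2HSV)
m=(I.max(2)<55).astype(np.uint8);m[:170]=0;m[225:]=0;m[:,:268]=0;m[:,320:]=0
y,x=np.nonzero(m);print("handle",x.min(),x.max(),y.min(),y.max());
for r in(180,190,200,206):
    q=x[y==r];print(r,q.min(),q.max())
for k in(278,286,294,302,308):
    q=y[x==k];print("col",k,q.min(),q.max(),onz(c,(k,q.max()+.5),.218).round(4))
b=cv2.inRange(H,(100,110,40),(125,255,255));b[:,:225]=0;b[:,360:]=0;y,x=np.nonzero(b)
L=x.min(),y[x==x.min()].mean();Rr=x.max(),y[x==x.max()].mean();print(L,Rr)
A,B=onz(c,L,.098),onz(c,Rr,.098);print(A,B,(A+B)/2,np.linalg.norm(A-B),np.degrees(np.arctan2(*(A-B)[[1,0]])))
f=(H[:,:,1]>120)&((H[:,:,0]<6)|(H[:,:,0]>174));f[:145]=0;f[172:]=0;f[:,:260]=0;f[:,330:]=0;y,x=np.nonzero(f);print("red",x.min(),x.max(),y.min(),y.max(),x.mean(),y.mean())
cv2.imwrite("pics/c2.png",cv2.resize(I[135:220,220:360],None,fx=5,fy=5,interpolation=cv2.INTER_CUBIC))
E
```

```text
handle 276 311 174 208
180 276 309
190 276 311
200 276 310
206 276 310
col 278 176 208 [ 0.5198 -0.2507  0.218 ]
col 286 175 208 [ 0.5175 -0.2437  0.218 ]
col 294 175 208 [ 0.5152 -0.2368  0.218 ]
col 302 175 208 [ 0.5129 -0.2298  0.218 ]
col 308 178 207 [ 0.5102 -0.2249  0.218 ]
(np.int64(237), np.float64(184.0)) (np.int64(350), np.float64(177.0))
[ 0.54060867 -0.3007116   0.098     ] [ 0.48722812 -0.16881985  0.098     ] [ 0.5139184  -0.23476573  0.098     ] 0.14228462525350838 -67.96534268253104
red 296 304 156 159 300.48275862068965 157.6551724137931
```

View pics/c2.png

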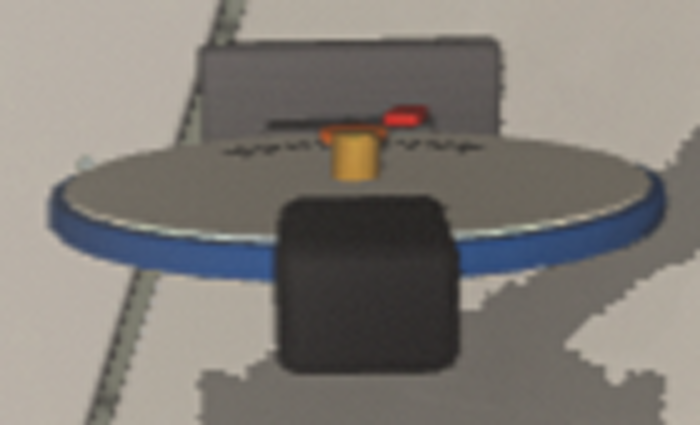

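The gauge yaw is about 20.6° and the handle centre is about (0.505,-0.243), consistent across views. The tab is at +y with the pointer plumb. I'll trim the tool, descend and grip.

```bash
python3 -m jog '[{"translation":[0,5,20],"delta_rot":[0,0,-0.026]},{"translation":[0,0,30],"delta_rot":[0,0,0]},{"translation":[0,0,30],"delta_rot":[0,0,0]},{"translation":[0,0,25],"delta_rot":[0,0,0]},{"translation":[0,0,20],"delta_rot":[0,0,0]},{"translation":[0,0,15],"delta_rot":[0,0,0]},{"translation":[0,0,9],"delta_rot":[0,0,0]},{"translation":[0,0,5],"delta_rot":[0,0,0]},{"translation":[0,0,0],"delta_rot":[0,0,0]},{"translation":[0,0,0],"delta_rot":[0,0,0]}]' 0
python3 -m jog '[{"translation":[0,0,0],"delta_rot":[0,0,0]},{"translation":[0,0,0],"delta_rot":[0,0,0]},{"translation":[0,0,0],"delta_rot":[0,0,0]},{"translation":[0,0,0],"delta_rot":[0,0,0]},{"translation":[0,0,0],"delta_rot":[0,0,0]},{"translation":[0,0,0],"delta_rot":[0,0,0]},{"translation":[0,0,0],"delta_rot":[0,0,0]},{"translation":[0,0,0],"delta_rot":[0,0,0]},{"translation":[0,0,0],"delta_rot":[0,0,0]},{"translation":[0,0,0],"delta_rot":[0,0,0]}]' 1 60
```

```text
time: 4.37
tcp_pos: [0.5051, -0.2438, 0.1825]
ee_rot: [-0.175, 0.985, -0.0, 0.0]
ft_force: [-0.5, -0.0, 0.3]
grip_width: 0.0853
finger_force: 0.0
time: 5.2
tcp_pos: [0.5068, -0.2441, 0.1855]
ee_rot: [-0.175, 0.985, -0.002, 0.003]
ft_force: [-5.2, 8.5, 46.0]
grip_width: 0.0003
finger_force: 23.7
```

```bash
python3 - <<'E'
from h import *
a=viewer.capture("wrist")[:,:,::-1];b=viewer.capture("side")[:,:,::-1]
o=np.zeros((420,800,3),np.uint8);o[:300,:400]=cv2.resize(a,(400,300));o[:,400:]=cv2.resize(b[100:310,200:400],(400,420),interpolation=cv2.INTER_CUBIC)
cv2.imwrite("pics/c3.png",o);print(state()["ft_force"],state()["grip_width"])
E
```

```text
[-6.04197768  9.52368388 46.95030481] 0.0003304977337196901
```

View pics/c3.png

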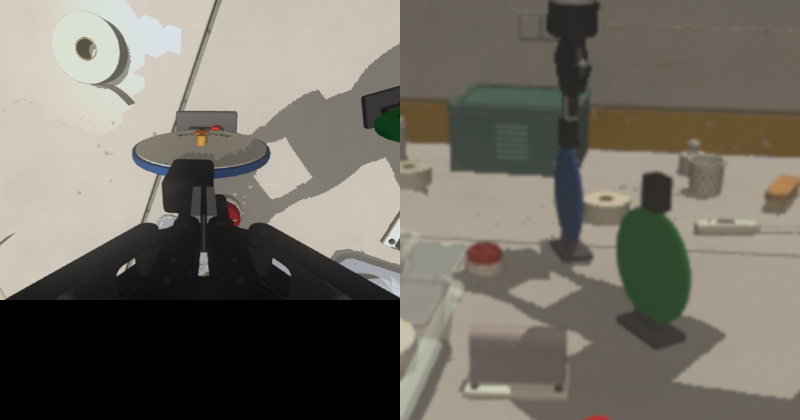

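The fingers shut without the handle between them: the handle sits about 11 mm to tool −y and the fingertips are at its edge. I'll open, back off and look again.

```bash
python3 -m jog '[{"translation":[0,0,-10],"delta_rot":[0,0,0]},{"translation":[0,0,-25],"delta_rot":[0,0,0]},{"translation":[0,0,-25],"delta_rot":[0,0,0]},{"translation":[0,0,-25],"delta_rot":[0,0,0]},{"translation":[0,0,0],"delta_rot":[0,0,0]},{"translation":[0,0,0],"delta_rot":[0,0,0]}]' - 20
python3 -m jog '[{"translation":[0,0,0],"delta_rot":[0,0,0]},{"translation":[0,0,0],"delta_rot":[0,0,0]},{"translation":[0,0,0],"delta_rot":[0,0,0]},{"translation":[0,0,0],"delta_rot":[0,0,0]},{"translation":[0,0,0],"delta_rot":[0,0,0]},{"translation":[0,0,0],"delta_rot":[0,0,0]}]' 0
python3 - <<'E'
from h import *
s=state();print(s["tcp_pos"],s["ee_rot"])
a=viewer.capture("wrist")[:,:,::-1];cv2.imwrite("pics/w2.png",a);b=viewer.capture("side")[:,:,::-1]
o=np.zeros((600,800,3),np.uint8);o[:420,:560]=a;o[:240,560:]=cv2.resize(b[120:240,240:360],(240,240),interpolation=cv2.INTER_CUBIC)
cv2.imwrite("pics/c4.png",o)
E
```

```text
time: 5.8
tcp_pos: [0.5054, -0.244, 0.2681]
ee_rot: [-0.175, 0.985, -0.001, 0.001]
ft_force: [-0.4, 0.3, 0.7]
grip_width: -0.0001
finger_force: 0.0
time: 6.3
tcp_pos: [0.5047, -0.2435, 0.2666]
ee_rot: [-0.175, 0.985, 0.0, -0.0]
ft_force: [0.0, -0.9, 0.3]
grip_width: 0.0722
finger_force: 0.0
[ 0.50468042 -0.24353314  0.2665554 ] [-1.75201589e-01  9.84532536e-01  1.90137042e-04 -2.29426089e-04]
```

View pics/c4.png

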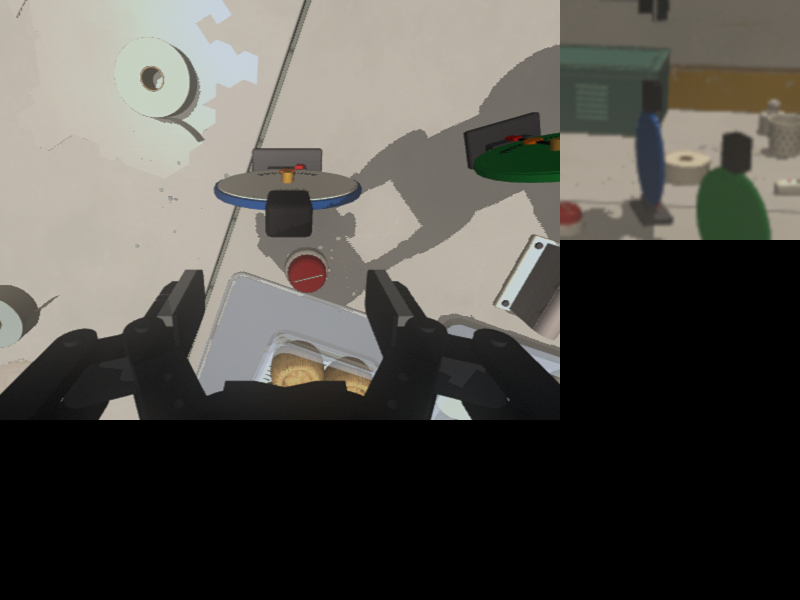

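The gauge still stands where it was. The pads look higher than the stated TCP, so I'll check fingertip height and the handle top from the side view.

```bash
python3 - <<'E'
from h import *
s=state();c=cam("side");n=np.array([0,1.,0])
p=s["tcp_pos"]
I=viewer.capture("side")[:,:,::-1];cv2.imwrite("pics/s2.png",I)
g=I[100:180,270:300].max(2);print("dark rows by col",[(270+k,[100+int(r) for r in np.nonzero(np.diff((g[:,k]<60).astype(int)))[0]]) for k in range(4,28,3)])
print("tcp proj",proj(c,p),"tcp+32",proj(c,p+[0,0,.032]),"handle top exp",proj(c,[.505,-.243,.218]))
print(p, s["grip_width"])
E
```

```text
dark rows by col [(274, []), (277, [105, 108]), (280, [124]), (283, [124, 159, 176]), (286, [115, 159, 176]), (289, [128, 159, 175]), (292, [128, 154, 165, 166, 168, 169, 170]), (295, [115])]
tcp proj [285.20366203 144.16477561] tcp+32 [285.38675903 133.4677706 ] handle top exp [284.83045445 160.14642126]
[ 0.50474873 -0.2436067   0.26672958] 0.0844675804947719
```

The fingertips are really about 35 mm higher than the nominal TCP: shut tips rested on the handle top with TCP at 0.1855, and open tips read about 50 mm above the TCP. So I'll grasp at a commanded TCP of about 0.150.

```bash
python3 -m jog '[{"translation":[-2,3,20],"delta_rot":[0,0,0]},{"translation":[0,0,25],"delta_rot":[0,0,0]},{"translation":[0,0,25],"delta_rot":[0,0,0]},{"translation":[0,0,20],"delta_rot":[0,0,0]},{"translation":[0,0,15],"delta_rot":[0,0,0]},{"translation":[0,0,7],"delta_rot":[0,0,0]},{"translation":[0,0,5],"delta_rot":[0,0,0]},{"translation":[0,0,0],"delta_rot":[0,0,0]}]' 0
python3 -m jog '[{"translation":[0,0,0],"delta_rot":[0,0,0]},{"translation":[0,0,0],"delta_rot":[0,0,0]},{"translation":[0,0,0],"delta_rot":[0,0,0]},{"translation":[0,0,0],"delta_rot":[0,0,0]},{"translation":[0,0,0],"delta_rot":[0,0,0]},{"translation":[0,0,0],"delta_rot":[0,0,0]},{"translation":[0,0,0],"delta_rot":[0,0,0]},{"translation":[0,0,0],"delta_rot":[0,0,0]}]' 1 60
```

```text
time: 7.12
tcp_pos: [0.5055, -0.24, 0.1495]
ee_rot: [-0.175, 0.985, 0.0, -0.0]
ft_force: [1.1, -0.0, -0.6]
grip_width: 0.0853
finger_force: 0.0
time: 7.78
tcp_pos: [0.506, -0.2403, 0.1506]
ee_rot: [-0.175, 0.985, -0.0, 0.0]
ft_force: [-0.7, 0.2, 6.4]
grip_width: 0.0333
finger_force: 61.0
```

Gripped, width 33 mm. Now lift clear of everything, carry to above the rail and turn square.

```bash
python3 -m jog '[{"translation":[0,0,-15],"delta_rot":[0,0,0]},{"translation":[0,0,-30],"delta_rot":[0,0,0]},{"translation":[0,0,-35],"delta_rot":[0,0,0]},{"translation":[0,0,-35],"delta_rot":[0,0,0]},{"translation":[0,0,-35],"delta_rot":[0,0,0]},{"translation":[0,0,-35],"delta_rot":[0,0,0]},{"translation":[0,0,-30],"delta_rot":[0,0,0]},{"translation":[0,0,-20],"delta_rot":[0,0,0]},{"translation":[0,0,0],"delta_rot":[0,0,0]}]'
python3 -m jog '[{"translation":[-8,18,0],"delta_rot":[0,0,0]},{"translation":[-16,36,0],"delta_rot":[0,0,0]},{"translation":[-16,36,0],"delta_rot":[0,0,0]},{"translation":[-16,36,0],"delta_rot":[0,0,0]},{"translation":[-16,36,0],"delta_rot":[0,0,0]},{"translation":[-16,36,0],"delta_rot":[0,0,0]},{"translation":[-16,36,0],"delta_rot":[0,0,0]},{"translation":[-16,36,0],"delta_rot":[0,0,0]},{"translation":[-16,36,0],"delta_rot":[0,0,0]},{"translation":[-14,30,0],"delta_rot":[0,0,0]}]'
python3 -m jog '[{"translation":[-7,18.5,0],"delta_rot":[0,0,0.1]},{"translation":[0,0,0],"delta_rot":[0,0,0.1]},{"translation":[0,0,0],"delta_rot":[0,0,0.1]},{"translation":[0,0,35],"delta_rot":[0,0,0]},{"translation":[0,0,35],"delta_rot":[0,0,0]},{"translation":[0,0,25],"delta_rot":[0,0,0]},{"translation":[0,0,10],"delta_rot":[0,0,0]},{"translation":[0,0,0],"delta_rot":[0,0,0]}]'
python3 - <<'E'
from h import *
s=state();print(s["tcp_pos"],s["ee_rot"])
a=viewer.capture("wrist")[:,:,::-1];cv2.imwrite("pics/w3.png",a);b=viewer.capture("side")[:,:,::-1];cv2.imwrite("pics/s3.png",b);t=viewer.capture("top")[:,:,::-1];cv2.imwrite("pics/t3.png",t)
o=np.zeros((600,800,3),np.uint8);o[:420,:560]=a;o[:320,560:]=cv2.resize(b[150:310,200:320],(240,320),interpolation=cv2.INTER_CUBIC)
o[325:600,560:]=cv2.resize(t[160:260,180:270],(240,275),interpolation=cv2.INTER_CUBIC)
cv2.imwrite("pics/c5.png",o)
E
```

```text
time: 8.53
tcp_pos: [0.5067, -0.2407, 0.389]
ee_rot: [-0.175, 0.985, -0.002, 0.002]
ft_force: [0.3, 0.6, -5.4]
grip_width: 0.0333
finger_force: 61.7
time: 9.37
tcp_pos: [0.5294, 0.1296, 0.3831]
ee_rot: [-0.176, 0.984, 0.0, -0.001]
ft_force: [1.4, -0.4, -6.2]
grip_width: 0.0331
finger_force: 62.7
time: 10.03
tcp_pos: [0.5288, 0.1464, 0.2766]
ee_rot: [-0.026, 1.0, -0.0, -0.003]
ft_force: [-0.0, 0.4, -7.0]
grip_width: 0.0334
finger_force: 63.1
[0.52875075 0.14644841 0.27664079] [-2.60725415e-02  9.99655309e-01 -4.14558976e-04 -3.05201863e-03]
```

View pics/c5.png

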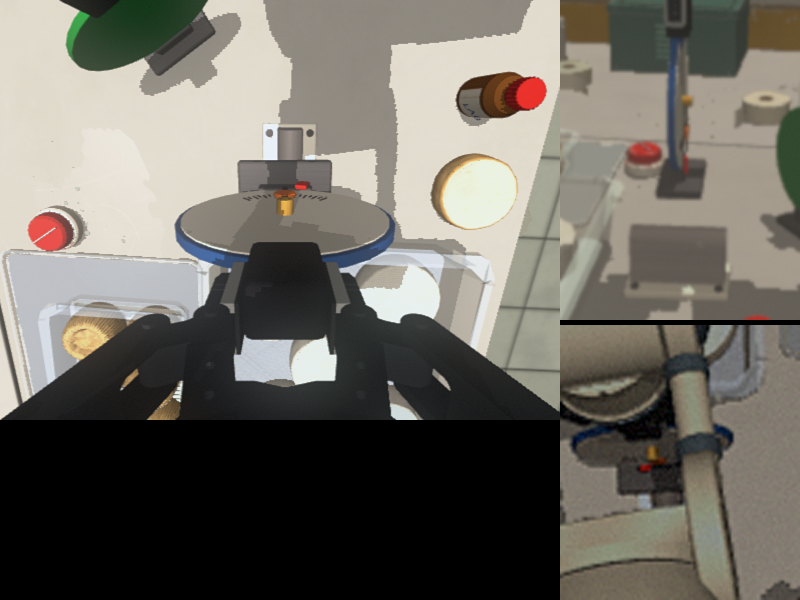

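The wrist view shows the foot across the rail (foot cols 239–331, rows 160–192), with the rail crown end showing ahead of it at cols about 277–303 and the plate end at cols 263–318. It's nearly centred.

```bash
python3 - <<'E'
from h import *
s=state();c=cam("wrist",s);I=cv2.imread("pics/w3.png")
for r in(128,134,140,146,152,157):
    g=I[r,255:330].max(1).astype(int);d=np.diff(g);k=np.argsort(-abs(d))[:6];print(r,sorted((255+int(q),int(d[q])) for q in k))
col=I[110:200,283].max(1).astype(int);print([(110+i,int(v)) for i,v in enumerate(np.diff(col)) if abs(v)>15])
print("foot front corners",onz(c,(238.5,160.5),.138),onz(c,(330.5,160.5),.138))
print("crown end (z.075)",onz(c,(290,129),.075),"plate corners",onz(c,(263,123.5),.01),onz(c,(318,124),.01))
E
```

```text
128 [(262, 22), (276, -54), (277, -85), (301, 50), (302, 38), (315, -38)]
134 [(265, -73), (272, 98), (276, -68), (277, -68), (302, 63), (312, 63)]
140 [(261, -20), (262, 25), (276, -67), (277, -70), (302, 66), (315, -31)]
146 [(276, -67), (277, -71), (302, 66), (303, 20), (314, -21), (315, -28)]
152 [(262, 23), (276, -67), (277, -71), (302, 63), (303, 18), (314, -25)]
157 [(276, -69), (277, -69), (301, 41), (302, 40), (304, 42), (314, -27)]
[(123, 28), (124, 16), (126, -53), (127, -51), (129, 25), (159, -56), (189, 53), (194, 19), (195, -60), (196, 30)]
foot front corners [0.50613164 0.10099264 0.138     ] [0.50157754 0.18869929 0.138     ]
crown end (z.075) [0.47841112 0.14960708 0.075     ] plate corners [0.47746967 0.11562449 0.01      ] [0.47440955 0.18657212 0.01      ]
```

Rail centre is about (0.534,0.150) and the foot is about (0.529,0.145), with yaw aligned. I'll correct by +5/+4.5 mm and descend gently.

```bash
python3 -m jog '[{"translation":[-5,4.5,10],"delta_rot":[0,0,0]},{"translation":[0,0,14],"delta_rot":[0,0,0]},{"translation":[0,0,10],"delta_rot":[0,0,0]},{"translation":[0,0,6],"delta_rot":[0,0,0]},{"translation":[0,0,3],"delta_rot":[0,0,0]},{"translation":[0,0,0],"delta_rot":[0,0,0]},{"translation":[0,0,0],"delta_rot":[0,0,0]}]'
python3 -m jog '[{"translation":[0,0,1],"delta_rot":[0,0,0]},{"translation":[0,0,1],"delta_rot":[0,0,0]},{"translation":[0,0,1],"delta_rot":[0,0,0]},{"translation":[0,0,1],"delta_rot":[0,0,0]},{"translation":[0,0,0],"delta_rot":[0,0,0]}]'
```

```text
time: 10.77
tcp_pos: [0.5357, 0.1516, 0.2373]
ee_rot: [-0.026, 1.0, 0.0, 0.0]
ft_force: [-0.2, -0.3, -6.1]
grip_width: 0.0327
finger_force: 63.1
time: 11.18
tcp_pos: [0.5354, 0.1515, 0.2328]
ee_rot: [-0.026, 1.0, -0.0, -0.0]
ft_force: [0.6, 0.1, -5.8]
grip_width: 0.0335
finger_force: 63.1
```

```bash
R1='x'; python3 -m jog '[{"translation":[0,0,1],"delta_rot":[0,0,0]},{"translation":[0,0,1],"delta_rot":[0,0,0]},{"translation":[0,0,1],"delta_rot":[0,0,0]},{"translation":[0,0,1],"delta_rot":[0,0,0]},{"translation":[0,0,1],"delta_rot":[0,0,0]},{"translation":[0,0,0],"delta_rot":[0,0,0]}]'
python3 -m jog '[{"translation":[0,0,0.7],"delta_rot":[0,0,0]},{"translation":[0,0,0.7],"delta_rot":[0,0,0]},{"translation":[0,0,0],"delta_rot":[0,0,0]}]'
python3 -m jog '[{"translation":[0,0,0.6],"delta_rot":[0,0,0]},{"translation":[0,0,0.6],"delta_rot":[0,0,0]},{"translation":[0,0,0],"delta_rot":[0,0,0]}]'
```

```text
time: 11.68
tcp_pos: [0.5354, 0.1516, 0.2277]
ee_rot: [-0.026, 1.0, -0.0, -0.0]
ft_force: [0.3, -0.2, -5.6]
grip_width: 0.0328
finger_force: 63.1
time: 11.93
tcp_pos: [0.5354, 0.1516, 0.2263]
ee_rot: [-0.026, 1.0, 0.0, -0.0]
ft_force: [0.3, 1.1, -7.1]
grip_width: 0.033
finger_force: 63.1
time: 12.18
tcp_pos: [0.5357, 0.1516, 0.2256]
ee_rot: [-0.026, 1.0, 0.0, 0.0]
ft_force: [0.3, 0.8, -1.4]
grip_width: 0.0334
finger_force: 63.8
```

Contact has begun. Press slightly more and dwell.

```bash
python3 -m jog '[{"translation":[0,0,0.5],"delta_rot":[0,0,0]},{"translation":[0,0,0],"delta_rot":[0,0,0]},{"translation":[0,0,0],"delta_rot":[0,0,0]},{"translation":[0,0,0],"delta_rot":[0,0,0]},{"translation":[0,0,0],"delta_rot":[0,0,0]},{"translation":[0,0,0],"delta_rot":[0,0,0]}]'
python3 - <<'E'
from h import *
s=state();c=cam("wrist",s);a=viewer.capture("wrist")[:,:,::-1];cv2.imwrite("pics/w4.png",a)
H=cv2.cvtColor(a,cv2.COLOR_BGR2HSV)
f=(H[:,:,1]>120)&((H[:,:,0]<6)|(H[:,:,0]>174));f[:150]=0;f[215:]=0;f[:,:270]=0;f[:,340:]=0;y,x=np.nonzero(f);print("red",x.min(),x.max(),y.min(),y.max(),x.mean(),y.mean())
o=np.zeros((500,800,3),np.uint8);o[:,:]=cv2.resize(a[140:215,225:345],(800,500),interpolation=cv2.INTER_CUBIC);cv2.imwrite("pics/c6.png",o)
E
```

```text
time: 12.68
tcp_pos: [0.5359, 0.1516, 0.2255]
ee_rot: [-0.026, 1.0, 0.0, 0.001]
ft_force: [-0.4, 0.1, 5.5]
grip_width: 0.0333
finger_force: 64.9
red 295 308 181 188 301.4791666666667 184.52083333333334
```

View pics/c6.png

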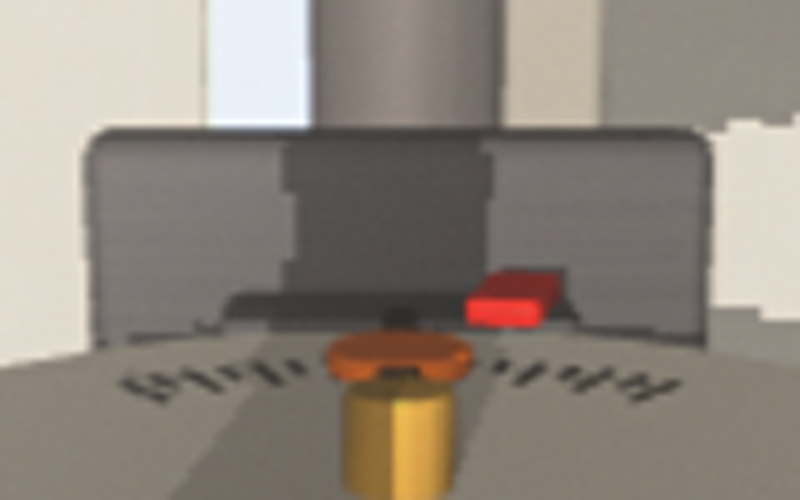

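Tab inner end at (300.8,187) against pointer at col 284.7. At a depth of about 0.296 m that is a 14.1 mm lateral offset, so the tab is at about 0.237 rad. The measured tab width is 9.9 mm, which confirms the scale. I'll rock about the crown axis, 165 mm ahead of the TCP.

```bash
python3 -m jog '[{"translation":[0,3.3,0.03],"delta_rot":[0.02,0,0]},{"translation":[0,3.3,0.03],"delta_rot":[0.02,0,0]},{"translation":[0,3.3,0.03],"delta_rot":[0.02,0,0]},{"translation":[0,0,0],"delta_rot":[0,0,0]}]'
python3 -m jog '[{"translation":[0,3.3,0.03],"delta_rot":[0.02,0,0]},{"translation":[0,3.3,0.03],"delta_rot":[0.02,0,0]},{"translation":[0,3.3,0.03],"delta_rot":[0.02,0,0]},{"translation":[0,0,0],"delta_rot":[0,0,0]}]'
```

```text
time: 13.07
tcp_pos: [0.5354, 0.1619, 0.2252]
ee_rot: [-0.027, 0.999, -0.031, 0.002]
ft_force: [-1.5, -3.9, 9.2]
grip_width: 0.0334
finger_force: 65.1
time: 13.4
tcp_pos: [0.5349, 0.1714, 0.2244]
ee_rot: [-0.027, 0.998, -0.062, 0.002]
ft_force: [-1.7, -6.4, 10.1]
grip_width: 0.0333
finger_force: 65.2
```

```bash
python3 -m jog '[{"translation":[0,3.3,0.03],"delta_rot":[0.02,0,0]},{"translation":[0,3.3,0.03],"delta_rot":[0.02,0,0]},{"translation":[0,3.3,0.03],"delta_rot":[0.02,0,0]},{"translation":[0,3.3,0.03],"delta_rot":[0.02,0,0]},{"translation":[0,3.3,0.03],"delta_rot":[0.02,0,0]},{"translation":[0,2.8,0.03],"delta_rot":[0.017,0,0]},{"translation":[0,0,0],"delta_rot":[0,0,0]},{"translation":[0,0,0],"delta_rot":[0,0,0]}]'
python3 -m jog '[{"translation":[0,0,0],"delta_rot":[0,0,0]},{"translation":[0,0,0],"delta_rot":[0,0,0]},{"translation":[0,0,0],"delta_rot":[0,0,0]},{"translation":[0,0,0],"delta_rot":[0,0,0]},{"translation":[0,0,0],"delta_rot":[0,0,0]},{"translation":[0,0,0],"delta_rot":[0,0,0]},{"translation":[0,0,0],"delta_rot":[0,0,0]},{"translation":[0,0,0],"delta_rot":[0,0,0]},{"translation":[0,0,0],"delta_rot":[0,0,0]},{"translation":[0,0,0],"delta_rot":[0,0,0]}]'
python3 - <<'E'
from h import *
a=viewer.capture("wrist")[:,:,::-1];cv2.imwrite("pics/w5.png",a)
b=viewer.capture("side")[:,:,::-1]
o=np.zeros((500,800,3),np.uint8);o[:312,:500]=cv2.resize(a[140:215,225:345],(500,312),interpolation=cv2.INTER_CUBIC);o[:500,500:]=cv2.resize(b[150:310,210:306],(300,500),interpolation=cv2.INTER_CUBIC);cv2.imwrite("pics/c7.png",o)
E
```

```text
time: 14.07
tcp_pos: [0.534, 0.1901, 0.2212]
ee_rot: [-0.026, 0.993, -0.119, 0.004]
ft_force: [0.3, -4.8, 10.2]
grip_width: 0.033
finger_force: 65.0
time: 14.9
tcp_pos: [0.534, 0.1899, 0.2212]
ee_rot: [-0.026, 0.993, -0.119, 0.004]
ft_force: [-0.1, -3.1, 8.9]
grip_width: 0.0332
finger_force: 65.1
```

View pics/c7.png

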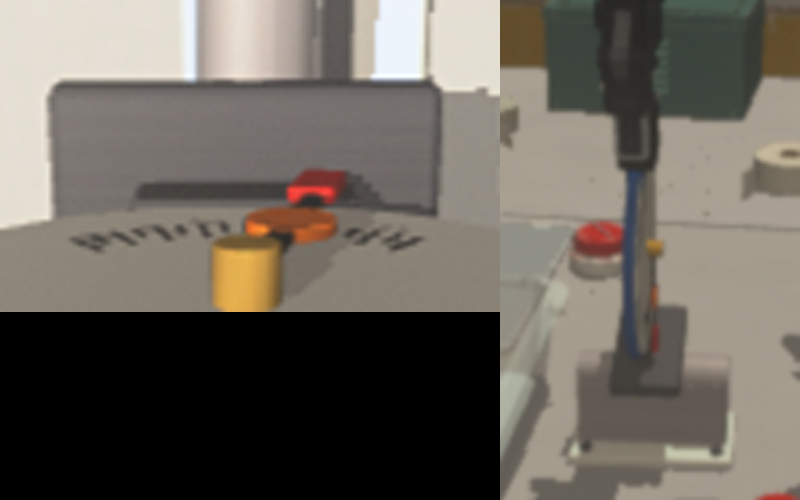

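The pointer tip (crop col ~312) sits on the middle of the tab's inner end (~315), within about 1 mm. The foot is centred on the rail with about 15 N contact. Handing in.

```bash
python3 -c "
from bench import order
print(order.job_done())"
```

```text
the job is handed in; nothing more can be done
None
```

I handed the job in at about 15 s with the gauge held on the middle of the rail, leaning about 0.24 rad, its pointer within about 1 mm of the middle of the red tab and about 15 N of contact on the rail. My first grasp missed: the fingers pressed on the handle with about 46 N before I backed off, but the gauge stayed upright and I saw no bystander move.

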